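# Put the banquet-scene props away after the show

## Task

Sort the five props left at the front of the bench: stand the wooden apple and pear upright in the slatted crate, stand the tin goblet and the brass bell upright in the tilted galvanised bin, and stack the loose lidded box squarely on the matching box so that its four feet drop fully home into the pockets of the lid. Any order will do; leave the skull and the flowerpot where they are, and let go of everything at the end.

Things in the scene. Friction and masses are not known exactly. Their poses are not given: they have to be found in the camera images.
- apple_mid (a point): loose painted wooden prop apple, 64 mm across at its widest, 56 mm tall plus a thin 9 mm stalk, on a flat underside 32 mm across. The point is on its axis, 28 mm above its underside, near the widest part; z up along the axis; round. Fruit, for the crate.
- pear_mid (a point): loose wooden prop pear, 88 mm tall plus a thin stalk, on a flat underside 36 mm across; 62 mm across 24 mm up, 60 mm across 36 mm up, then tapering to a narrow neck. The point is on its axis, 44 mm above its underside; z up along the axis; round. Best gripped 30 mm above its underside. Fruit, for the crate.
- goblet_mid (a point): loose tin goblet, open at the top, 95 mm tall: foot disc 58 mm across, stem 16 mm thick up to 34 mm, cup 52 mm across 48 mm up and 56 mm at the rim. The point is on its axis, 47.5 mm above its underside; z up along the axis; round. Best gripped across the cup, 65 mm above its underside. Metalware, for the bin.
- bell_mid (a point): loose brass hand bell standing on its mouth, 100 mm tall: skirt 62 mm across at the bottom, 26 mm at 48 mm up, then an upright dark wooden handle 20 mm thick from 60 to 90 mm up. The point is on its axis, 50 mm above its underside; z up along the axis; round. Best gripped by the handle, 76 mm above its underside. Metalware, for the bin.
- box_mid (a point): the loose lidded plastic box (black body, grey lid), in the row with the props: 96 mm long (its x), 56 mm wide (its y, grip across this), 56 mm tall, straight-sided, on four round corner feet 6.5 mm tall, 12 mm across, tapered to 6 mm tips, centred 35 mm (x) and 15 mm (y) from the middle. The point is its centre, 28 mm above its soles; z up.
- base_box: fixed box of the same make, farther from the robot, in line with crate and bin; the loose box goes on it. Origin: under its middle, on the bench; x along its 96 mm length, z up. Lid top 56 mm up, with four pockets 18 mm square, 6 mm deep, at x +-35, y +-15 mm, for the feet of a box stacked squarely (either way round). Stacked, the upper box stands 50 mm above this one.
- crate: fixed slatted wooden fruit crate, open at the top, 210 mm (its x) by 190 mm (its y) outside, 192 by 172 mm inside, with 12 mm posts in the inner corners; sides 50 mm tall, inner floor 8 mm above the bench. Origin: centre of its underside, on the bench; z up.
- bin: fixed galvanised steel tilting bin, open on top, latched leaning 0.17 rad towards its -x (robot) side. 200 mm (x) by 182 mm (y), walls 4 mm thick, 60 mm tall; side cheeks 85 mm tall. Origin: on the bench under its middle; z up, level. Floor 26 mm + 0.17 x above the bench (higher towards +x), rims 64 mm (front) and 98 mm (rear) up. Props stand on the slope without sliding, leaning with it.
- skull: bystander: loose off-white rubber skull, 112 mm wide, 132 mm tall, beyond the crate, box and bin. Origin: under its middle, on the bench.
- flowerpot: bystander: loose empty clay flowerpot, 114 mm across the rim, 105 mm tall, beyond the crate, box and bin. Origin: centre of its underside.
Not all that is in view belongs to the job. What is shaped like the part that bears box_mid but blue or green is not meant.

How it is judged (in metres and radians):
At the end, for the whole second after the job is handed in: Apple, pear on the crate floor, goblet, bell on the bin floor, each within 0.45 rad of upright; loose box seated on the base box (5 mm, 0.1 rad yaw, 0.05 rad level, centre 75 to 80.5 mm up); skull and flowerpot within 20 mm of their start; all at rest (x of apple_mid in the frame of crate between -0.095 and 0.095 m and y of apple_mid in the frame of crate between -0.085 and 0.085 m and z of apple_mid in the frame of crate between 0.006 and 0.061 m and angle between each of apple_mid, pear_mid, goblet_mid, bell_mid's own z axis and vertical below 0.45 rad and x of pear_mid in the frame of crate between -0.095 and 0.095 m and y of pear_mid in the frame of crate between -0.085 and 0.085 m and z of pear_mid in the frame of crate between 0.022 and 0.077 m and x of goblet_mid in the frame of bin between -0.095 and 0.095 m and y of goblet_mid in the frame of bin between -0.085 and 0.085 m and z of goblet_mid in the frame of bin between 0.048 and 0.103 m and x of bell_mid in the frame of bin between -0.095 and 0.095 m and y of bell_mid in the frame of bin between -0.085 and 0.085 m and z of bell_mid in the frame of bin between 0.05 and 0.105 m and horizontal distance between box_mid and base_box below 0.005 m and z of box_mid in the frame of base_box between 0.075 and 0.0805 m and angle between the x axis of box_mid and the x axis of base_box, either way round below 0.1 rad and angle between box_mid's own z axis and vertical below 0.05 rad and distance of each of skull, flowerpot from where it was at the start of the episode below 0.02 m and linear speed of each of apple, pear, goblet, bell, box below 0.02 m/s); the robot touches nothing.
It fails at once if the skull is knocked out of its place (moved more than 20 mm) (distance of skull from where it was at the start of the episode above 0.02 m).
It fails at once if the flowerpot is knocked out of its place (moved more than 20 mm) (distance of flowerpot from where it was at the start of the episode above 0.02 m).
It also fails if it takes over 144 s, if anything falls off the work surface, if the arm or the gripper's body presses on something with over 40 N, if the wrist force passes 120 N, or if a joint passes its speed limit or range.

## Robot

A 6-joint arm with a two-finger parallel gripper is mounted at the origin on the work surface. World frame = base frame: x ahead of the robot, y to its left, z up, the work surface at z = 0. Lengths are in m, angles in degrees, forces in N, time in s.
With the tool pointing down it reaches from about 0.275 to 0.975 m from the base axis. Payload 8.4 kg.
Tool frame: the origin (TCP) lies where the fingers leave the gripper's body, on its centre line; the fingertips stand 88 mm ahead of it and the grasp point (between the pads) lies 69 mm ahead of it (r.grip_point_offset is the distance from the TCP to the grasp point, in m); x points along the fingers, y is the direction in which the jaws open and shut, and the axes are right-handed (so a half turn about x gives the same grasp; the last joint's range is limited). The gripper opens to 92 mm and grips with 3 to 60 N. Pads are 20 mm wide; open, the fingers measure 128 mm over their backs; the gripper's body (75 mm by 189 mm) begins 69 mm behind the grasp point.
Start: joints at [-77.143, 20.225, 93.587, -0, 66.188, -0.138], TCP at [0.141, -0.609, 0.303] pointing down, gripper open.
Joint ranges: [-150.9, 150.9], [-52.94, 120.26], [3.33, 152.33], [-74.26, 254.26], [0, 154.13], [-172.89, 172.89]. Speed limits (degrees/s): [127.2, 127.2, 159.86, 180, 180, 180].

## Interface

Orientations are given as [roll, pitch, yaw] about the fixed x, y, z axes, in that order (R = Rz(yaw) Ry(pitch) Rx(roll)).
In Python, from bench import r gives the robot as it stands. Calls block until the motion is done:
- r.reach(position, orientation): joint-space move of the TCP to a pose.
- r.line_to(position, attitude=None, rate=0.15): straight line of the TCP; attitude=None keeps the orientation; rate is the mean speed in m/s.
- r.set_joints(angles): joint-space move.
- r.command_gripper(opening): finger opening in m; the grip force is fixed at half the most; returns when the fingers have stopped.
- r.dwell(seconds).
- r.solve_ik(position, orientation): joint angles nearest the present ones, or None.
- r.sense(): the state.
- r.get_image(name): name is "scene" or "top"; returns the picture (400x640x3 uint8, red, green, blue); there is no depth.
- r.calibration(name): a dict with "vertical_fov" (degrees; the focal length in pixels is half the picture's height over the tangent of half this angle, whatever the lens; pixels are square), "cx", "cy" (the principal point, pixels), "world_from_camera" (4x4, takes a point from camera to world coordinates). Camera axes: x right, y up, looking along -z (the intrinsics and any distortion apply to the point x, -y, -z); pixel columns grow to the right and rows downward; lengths in m; the calibration is good to about 2 mm. A picture is of the moment at which its call begins. calibration takes no time and is no camera call.
A pose or a line that the arm cannot do raises r.Unreachable and nothing moves.
- r.sign_off(): hands the job in, once; it reports no verdict.
Trained networks look in the newest picture that a camera, given by its name, has taken for a name from the list of things; names that differ only in an ending like _2 or _b are one class to them, and where a whole thing is asked for, a point or a joint stands for the part that bears it (a point fixed in the world has none). Each returns a list of dicts, best first, with "conf" (0 to 1); they miss things now and then, are a little off and sometimes report something else, mostly with a low value. They report only what shows in the picture. A call takes as long as a camera call. They do not tell look-alikes from the thing itself.
- r.regions_of(query, camera): "pixels" (400x640 bool, what is visible of it) and "extent" ([centre column, centre row, width, height] in pixels, round what is visible of it).
- r.pinpoint(query, camera): "pixel" ([column, row] in pixels: a listed point, or the origin of a listed thing).
The state is a dict: "time_s": time; "joints": joint angles; "joint_vel": joint speeds; "effort": joint torques, N m; "position": TCP position; "ee_rot": TCP orientation; "contact_force": force on the tool from outside, world axes, zero at the start; "torque": the same for the moment, N m; "gripper_width": finger opening in m.
Only numpy, scipy, OpenCV 4.12 (cv2) and the standard library are available. Lean on these libraries where they do the work, as an engineer would, in place of code of your own. Each camera call takes 0.05 s, during which the arm holds its last target. There are 200 camera calls.

## Working session

There is one attempt and no reset: what is moved stays moved. The work goes in short steps, each a Python script; the robot and the scene stay as the last script left them, time stands still between calls to the robot, and variables do not carry over. Pictures are saved under pics/ and viewed, on a budget of 14 in all, crops included, one or two more only if the job needs it, and the job is handed in when it is done.

```bash
mkdir -p pics; ls
python3 - <<'E'
from bench import r
import cv2
for n in("scene","top"):
    im=r.get_image(n); cv2.imwrite(f"pics/{n}0.png",im[:,:,::-1]); print(n,r.calibration(n))
    for q in "apple_mid pear_mid goblet_mid bell_mid box_mid base_box crate bin skull flowerpot".split():
        print(q,[(round(d['conf'],2),[round(float(x),1) for x in d['pixel']]) for d in r.pinpoint(q,n)][:4])
print(r.sense())
E
```

```text
pics
scene {'vertical_fov': 52.151043684347414, 'cx': 318.7596645217434, 'cy': 201.85781946412624, 'world_from_camera': array([[ 0.89899547, -0.29537816,  0.32335565,  0.91793958],
       [ 0.4377346 ,  0.62958831, -0.6418777 , -0.72840588],
       [-0.01398428,  0.7185891 ,  0.69529428,  0.96268868],
       [ 0.        ,  0.        ,  0.        ,  1.        ]])}
apple_mid [(0.79, [244.9, 257.3])]
pear_mid [(0.87, [202.5, 283.4])]
goblet_mid [(0.75, [299.9, 187.1])]
bell_mid [(0.92, [275.7, 218.3])]
box_mid [(0.74, [368.1, 146.0]), (0.67, [268.9, 150.1]), (0.65, [304.1, 161.5])]
base_box [(0.74, [358.3, 176.2])]
crate [(0.57, [342.5, 248.1])]
bin [(0.74, [257.9, 337.1])]
skull [(0.9, [368.3, 326.8])]
flowerpot [(0.73, [410.1, 220.9])]
top {'vertical_fov': 47.461012796164695, 'cx': 324.09306042946747, 'cy': 196.8084194547948, 'world_from_camera': array([[ 6.28785426e-04,  9.97891955e-01, -6.48941459e-02,
         4.03022470e-01],
       [-9.99995402e-01,  4.34952220e-04, -3.00099819e-03,
         6.12301308e-02],
       [-2.96644610e-03,  6.48957345e-02,  9.97887641e-01,
         1.47
[... 511 characters left out ...]
7])]
flowerpot [(0.92, [282.9, 112.7])]
{'time_s': 1.1, 'joints': array([-7.71430608e+01,  2.02252341e+01,  9.35859234e+01, -3.71756471e-04,
        6.61863778e+01, -1.36839939e-01]), 'joint_vel': array([-0.10722735, -0.01892287,  0.02061462, -0.00673122, -0.06520215,
       -0.06125954]), 'effort': array([-5.86666974e-04, -5.93760324e+01, -3.34573781e+01,  6.97499234e-02,
        1.59338600e-02, -9.71372316e-07]), 'position': array([ 0.1405383 , -0.60901482,  0.30269239]), 'ee_rot': array([ 82.00621765,  89.99751198, -84.9998531 ]), 'contact_force': array([-0.10007219, -0.2212025 , -0.12945892]), 'torque': array([ 0.02934839, -0.00816813, -0.03054224]), 'gripper_width': 0.09201047391628818}
```

View pics/scene0.png

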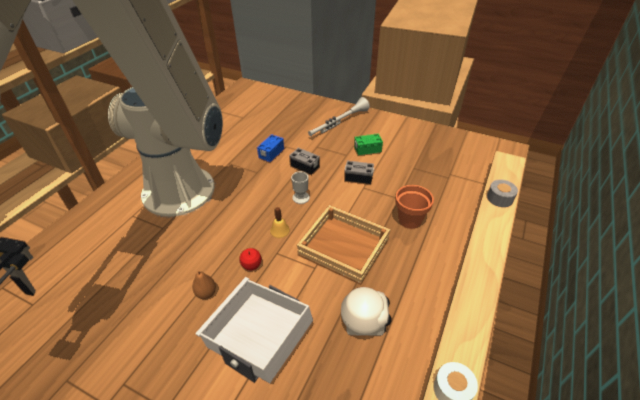

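View pics/top0.png

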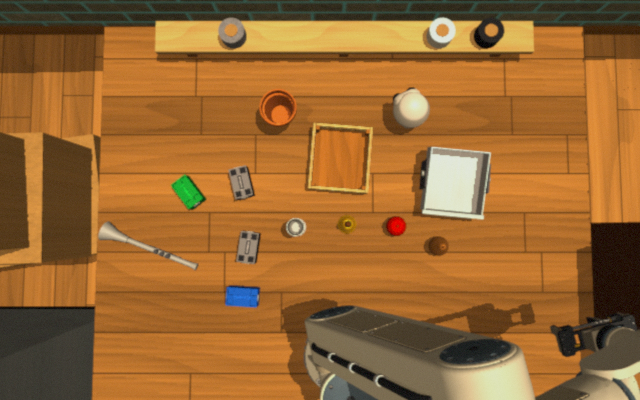

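The pictures show the row of props: pear (top 437,246), apple (396,227), bell (347,225), goblet (295,227) and the loose grey-lidded box (248,247). The base box is at (241,183), the crate at (340,159) and the bin at (455,182). The blue and green boxes are decoys. Next I'll triangulate these and fit the box silhouettes.

```bash
cat > h.py <<'E'
import numpy as np, cv2, warnings
from scipy.spatial.transform import Rotation as R
from scipy.optimize import least_squares, minimize
from bench import r
warnings.filterwarnings("ignore")
C={n:r.calibration(n) for n in("scene","top")}
def proj(n,P):
    c=C[n]; f=200/np.tan(np.radians(c["vertical_fov"]/2)); W=np.asarray(c["world_from_camera"])
    p=(np.atleast_2d(P)-W[:3,3])@W[:3,:3]
    return np.c_[c["cx"]+f*p[:,0]/-p[:,2], c["cy"]-f*p[:,1]/-p[:,2]]
def tri(obs,z=None):
    g=lambda v:np.r_[v[:2],z if z is not None else v[2]]
    s=least_squares(lambda v:np.concatenate([proj(n,g(v))[0]-p for n,p in obs.items()]),[.5,0,.05])
    return g(s.x),s.fun
def prism(x,y,yaw,L,Wd,z0,z1):
    a=np.array([[sx*L/2,sy*Wd/2] for sx in(-1,1) for sy in(-1,1)])
    a=a@np.array([[np.cos(yaw),np.sin(yaw)],[-np.sin(yaw),np.cos(yaw)]])+[x,y]
    return np.vstack([np.c_[a,np.full(4,z)] for z in(z0,z1)])
def sil(n,P,off,k=8,sz=96):
    h=cv2.convexHull(((proj(n,P)-off+.5)*k).astype(np.float32)).round().astype(np.int32)
    m=np.zeros((sz*k,sz*k),np.uint8); cv2.fillConvexPoly(m,h,1)
    return cv2.resize(m.astype(np.float32),(sz,sz),interpolation=cv2.INTER_AREA)
def fitbox(masks,x0,L=.096,Wd=.056,z0=.003,z1=.056):
    """masks: {cam: bool}; returns x,y,yaw by silhouette match"""
    A={}
    for n,m in masks.items():
        v,u=np.nonzero(m); off=np.array([int(u.mean())-48,int(v.mean())-48])
        A[n]=(off,m[off[1]:off[1]+96,off[0]:off[0]+96].astype(np.float32))
    cost=lambda v:sum(((sil(n,prism(v[0]/100,v[1]/100,v[2]/10,L,Wd,z0,z1),o)-m)**2).sum() for n,(o,m) in A.items())
    best=None
    for yaw in (x0[2],):
        s0=np.array([x0[0]*100,x0[1]*100,yaw*10])
        s=minimize(cost,s0,method="Nelder-Mead",options=dict(initial_simplex=s0+np.vstack([np.zeros(3),np.diag([1,1,2.])]),xatol=.005,fatol=.05))
        if best is None or s.fun<best.fun: best=s
    return best.x/[100,100,10],best.fun
def mask(q,n,near):
    ds=r.regions_of(q,n)
    ds=[d for d in ds if np.hypot(d["extent"][0]-near[0],d["extent"][1]-near[1])<22]
    return ds[0]["pixels"] if ds else None
def att(a,tilt=None):
    """tool down, jaws along world angle a (rad); tilt: rotation applied in world"""
    x=np.array([0,0,-1.]); y=np.array([np.cos(a),np.sin(a),0]); M=np.c_[x,y,np.cross(x,y)]
    if tilt is not None: M=tilt.as_matrix()@M
    return R.from_matrix(M).as_euler("xyz",degrees=True),M
E
python3 - <<'E'
from h import *
S=dict(apple=((244.9,257.3),(395.9,227.4),.028),pear=((202.5,283.4),(437.3,246.2),.044),goblet=((299.9,187.1),(294.5,226.6),.0475),bell=((275.7,218.3),(345.5,225.1),.05),box=((304.1,161.5),(246.6,248.4),.028),base=((358.3,176.2),(242.1,183.5),0),crate=((342.5,248.1),(335.2,160.7),0),bin=((257.9,337.1),(453.9,181.3),0),skull=((368.3,326.8),(405.2,108.7),0),pot=((410.1,220.9),(282.9,112.7),0))
for k,(a,b,z) in S.items():
    p,e=tri(dict(scene=a,top=b)); q,e2=tri(dict(scene=a,top=b),z)
    print(k,p.round(4),e.round(1),'| z fixed',q.round(4),e2.round(1))
    S[k]=q
for n,ne in (("top",dict(box=(248,247),base=(241,183))),("scene",dict(box=(304,160),base=(359,172)))):
    r.get_image(n)
    for k,q in (("box","box_mid"),("base","base_box")):
        m=mask(q,n,ne[k]); print(n,k,None if m is None else m.sum()); np.save(f"m_{k}_{n}.npy",m)
for k in("box","base"):
    M={n:np.load(f"m_{k}_{n}.npy",allow_pickle=True) for n in("top","scene")}
    for ms in (M,{"top":M["top"]},{"scene":M["scene"]}):
        try: print(k,list(ms),fitbox(ms,(*S[k][:2],0)))
        except Exception as ex: print(k,list(ms),ex)
for q in("crate","bin"):
  for d in r.regions_of(q,"top")[:1]:
    pts=np.argwhere(d["pixels"])[:,::-1].astype(np.float32); print(q,cv2.minAreaRect(pts))
E
```

```text
apple [ 0.3964 -0.1647  0.0325] [ 1.3 -0.1  0.8  1.1] | z fixed [ 0.3954 -0.1639  0.028 ] [1.3 0.6 0.4 1.4]
pear [ 0.3401 -0.2924  0.0344] [ 0.3 -0.   0.2  0.2] | z fixed [ 0.3429 -0.2935  0.044 ] [ 0.1 -1.4  1.3 -0.5]
goblet [0.4019 0.1584 0.0428] [ 0.2 -0.   0.1  0.1] | z fixed [0.4026 0.1569 0.0475] [ 0.1 -0.7  0.5 -0.1]
bell [ 0.4049 -0.0033  0.0458] [ 0.9 -0.1  0.5  0.7] | z fixed [ 0.4057 -0.0043  0.05  ] [ 0.8 -0.7  0.9  0.5]
box [0.3337 0.3138 0.0174] [-0.4  0.  -0.2 -0.3] | z fixed [0.3356 0.3098 0.028 ] [-0.6 -1.5  0.5 -0.7]
base [0.5429 0.3326 0.0068] [-0.4  0.1 -0.2 -0.3] | z fixed [0.5425 0.3354 0.    ] [-0.3  1.  -0.6  0. ]
crate [ 0.6186  0.0277 -0.0219] [ 0.7 -0.1  0.4  0.6] | z fixed [0.6199 0.0213 0.    ] [ 0.4 -3.1  2.5 -0.7]
bin [ 0.5502 -0.353   0.0125] [-0.4  0.  -0.3 -0.4] | z fixed [ 0.548  -0.3514  0.    ] [-0.2  1.6 -1.9  0.6]
skull [ 0.7886 -0.2016  0.0023] [ 0.3 -0.   0.2  0.3] | z fixed [ 0.7886 -0.201   0.    ] [ 0.3  0.2 -0.1  0.5]
pot [0.7757 0.2012 0.0049] [-0.  0. -0. -0.] | z fixed [0.776  0.2031 0.    ] [ 0.   0.7 -0.4  0.3]
top box 674
top base 616
scene box 595
scene base 585
box ['top', 'scene'] (array([ 0.34080033,  0.30474052, -0.10274088]), np.float64(53.048828125))
box ['top'] (array([ 0.34195553,  0.30352244, -0.10858375]), np.float64(29.01904296875))
box ['scene'] (array([ 0.33992183,  0.30672171, -0.14397052]), np.float64(9.57568359375))
base ['top', 'scene'] (array([0.54464216, 0.3288986 , 0.25170861]), np.float64(50.490478515625))
base ['top'] (array([0.54513683, 0.32914114, 0.23736886]), np.float64(20.131103515625))
base ['scene'] (array([0.54315709, 0.33102685, 0.24087058]), np.float64(22.748046875))
crate ((340.5045166015625, 157.44390869140625), (60.368534088134766, 67.6834945678711), 4.610649585723877)
bin ((454.8114013671875, 181.72195434570312), (70.04521179199219, 68.83843231201172), 4.513988018035889)
```

```bash
cat >> h.py <<'E'
G=r.grip_point_offset
ROW=None
def go(p,a,up=.0,tilt=None,line=False,rate=.15):
    """grasp point to p (+up in z), jaws along angle a (mod pi)"""
    q=np.r_[p[:2],p[2]+up]; best=None
    for aa in(a,a+np.pi,a-np.pi):
        e,M=att(aa,tilt); t=q-M[:,0]*G; j=r.solve_ik(t,e)
        if j is not None:
            d=np.abs(np.array(j)-r.sense()["joints"]).max()
            if best is None or d<best[0]: best=(d,t,e)
    if best is None: raise RuntimeError(f"no ik {q} {a}")
    (r.line_to(best[1],best[2],rate) if line else r.reach(best[1],best[2]))
def pick(xy,h,a,lift=.13,open_=.092):
    r.command_gripper(open_); p=np.r_[xy,h]
    go(p,a,lift); go(p,a,line=True,rate=.15)
    r.command_gripper(0); w=r.sense()["gripper_width"]
    go(p,a,lift,line=True,rate=.2)
    s=r.sense(); print("pick",h,"width",round(w,4),round(s["gripper_width"],4),"t",s["time_s"],"F",s["contact_force"].round(1))
def place(p,a,lift=.12,tilt=None,open_=.092,drop=.004):
    go(p,a,lift,tilt); go(p,a,drop,tilt,line=True,rate=.1)
    s=r.sense(); print("place F",s["contact_force"].round(1)); r.command_gripper(open_)
    go(p,a,lift,tilt,line=True,rate=.2); print("t",r.sense()["time_s"])
E
python3 - <<'E'
from h import *
r.get_image("top")
m=r.regions_of("crate","top")[0]["pixels"]
m=cv2.morphologyEx(m.astype(np.uint8),cv2.MORPH_CLOSE,np.ones((9,9)))
c,f=fitbox({"top":m},(.62,.02,-.05),.21,.19,0,.05); print("crate",c,f)
m=r.regions_of("bin","top")[0]["pixels"].astype(np.uint8)
b,f=fitbox({"top":m},(.55,-.35,-.08),.20,.182,.03,.085); print("bin",b,f)
np.save("crate.npy",c); np.save("bin.npy",b)
def loc(f,x,y): return f[:2]+np.array([x*np.cos(f[2])-y*np.sin(f[2]),x*np.sin(f[2])+y*np.cos(f[2])])
pick((.3957,-.1642),.028,c[2])
place(np.r_[loc(c,0,.042),.036],c[2],drop=.002)
pick((.342,-.293),.030,c[2])
place(np.r_[loc(c,0,-.044),.038],c[2],drop=.002)
for n in("top","scene"): cv2.imwrite(f"pics/{n}1.png",r.get_image(n)[:,:,::-1])
E
```

```text
crate [ 0.62263603  0.01368439 -0.07732111] 43.156494140625
bin [ 0.54103968 -0.34243517 -0.1303375 ] 260.27392578125
pick 0.028 width 0.0618 0.0624 t 6.1167 F [-0.3  0.4 -1.3]
place F [-0.3  0.7 -0.8]
t 10.0
pick 0.03 width 0.0601 0.0599 t 14.2667 F [ 0.  -0.3 -1.4]
place F [-0.6  0.2 -2.1]
t 18.3917
```

```bash
python3 -c "
import cv2,numpy as np
a=cv2.imread('pics/top1.png')[80:330,150:500];b=cv2.imread('pics/scene1.png')[100:400,150:450]
a=cv2.resize(a,None,fx=1.3,fy=1.3);b=cv2.resize(b,(325,325));cv2.imwrite('pics/c1.png',np.hstack([a,b]))"
```

```text
(no output)
```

View pics/c1.png

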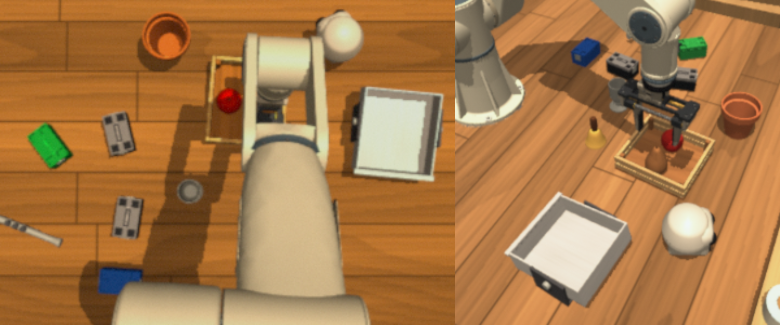

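Apple (scene crop ~672,140) and pear (~655,160) both stand upright in the crate. Next are the bell and goblet, placed in the bin with the tool tilted to match the slope.

Run:
```python
from h import *
f=np.array([.545,-.348,-.08]); Rz=R.from_euler("z",f[2])
tilt=Rz*R.from_euler("y",-.17)*Rz.inv()
def spot(x,y,h): # point h above floor along floor normal
    return np.r_[f[:2],0]+Rz.apply(np.array([x,y,.026+.17*x])+h*np.array([-np.sin(.17),0,np.cos(.17)]))
pick((.4055,-.004),.076,f[2],lift=.14)
place(spot(0,-.042,.076),f[2],lift=.12,tilt=tilt,open_=.06,drop=.003)
pick((.4025,.157),.065,f[2],lift=.14)
place(spot(0,.042,.065),f[2],lift=.12,tilt=tilt,open_=.08,drop=.003)
go((.45,.1,.25),0)
a=r.get_image("top");b=r.get_image("scene")
cv2.imwrite("pics/c2.png",np.hstack([cv2.resize(a[100:250,300:520],None,fx=1.8,fy=1.8),cv2.resize(b[200:400,150:420],(365,270))])[:,:,::-1])
```

```text
pick 0.076 width 0.0189 0.0191 t 22.625 F [ 0.6 -0.6 -2.9]
place F [ 0.1  0.4 -1.7]
t 26.9167
pick 0.065 width 0.0546 0.0543 t 32.1583 F [-0.1 -0.3 -2.2]
place F [ 0.3 -0.8 -1.8]
t 36.5167
```

View pics/c2.png

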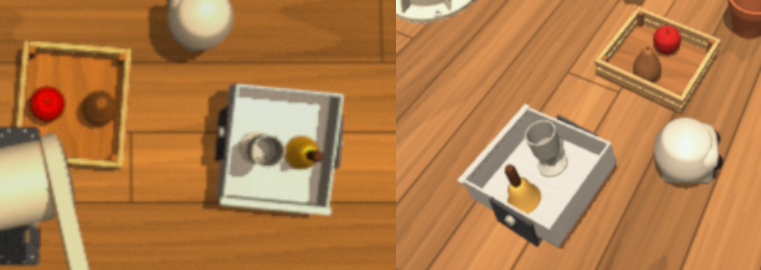

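Bell and goblet stand in the bin, with the bell at about (305,152) and the goblet at (262,150) in the crop. Now I'll pick the box, hold it above the base box and take a close look.

Run:
```python
from h import *
b=np.array([.3410,.3045,-.106]); B=np.array([.5446,.3290,.245])
for n,ne in (("top",(241,183)),("scene",(359,172))):   # second base/box measurement
    r.get_image(n); m=mask("base_box",n,ne); print(n,"base2",None if m is None else fitbox({n:m},B))
pick(b[:2],.032,b[2]+np.pi/2,lift=.12)
p=np.r_[B[:2],.082]; go(p,B[2]+np.pi/2,.05)
s=r.sense(); print(s["position"].round(4),s["time_s"])
ims=[]
for n in("top","scene"):
    im=r.get_image(n); cv2.imwrite(f"pics/{n}3.png",im[:,:,::-1])
    u,v=proj(n,[*B[:2],.1])[0]; x,y=int(u)-32,int(v)-40; ims.append(cv2.resize(im[y:y+75,x:x+65],None,fx=6,fy=6,interpolation=cv2.INTER_CUBIC))
    z0,z1=.1+.003,.156
    for d in r.regions_of("box_mid",n):
        e=d["extent"]; print(n,round(d["conf"],2),e,d["pixels"].sum())
        if np.hypot(e[0]-u,e[1]-v)<20:
            m=d["pixels"]; np.save(f"held_{n}.npy",m); print(fitbox({n:m},B,z0=z0,z1=z1))
cv2.imwrite("pics/c3.png",np.hstack(ims)[:,:,::-1])
```

```text
top base2 (array([0.54541651, 0.32865744, 0.25451617]), np.float64(17.351806640625))
scene base2 (array([0.5439383 , 0.33059667, 0.2245591 ]), np.float64(11.24462890625))
pick 0.032 width 0.056 0.0564 t 42.05 F [-1.   0.1 -3.4]
[0.5431 0.3285 0.1999] 42.8833
top 0.59 [230.0, 190.4, 12.8, 8.5] 60
(array([0.50021222, 0.31511462, 1.2952787 ]), np.float64(611.640869140625))
top 0.49 [187.6, 192.7, 32.9, 18.2] 49
scene 0.86 [360.9, 148.3, 30.2, 25.3] 368
(array([0.5420774 , 0.33491948, 0.23106026]), np.float64(298.61181640625))
scene 0.62 [269.2, 148.3, 27.8, 28.8] 493
scene 0.58 [377.3, 142.8, 13.0, 13.7] 141
scene 0.57 [336.6, 247.3, 18.3, 24.6] 325
```

View pics/c3.png

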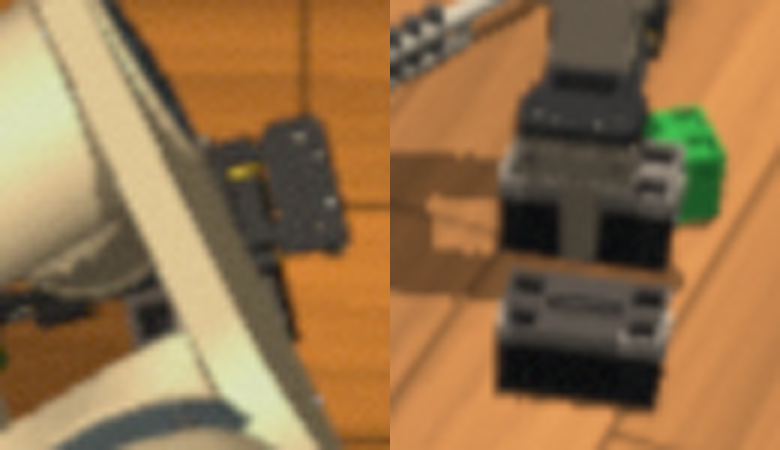

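The scene crop shows the held box directly above the base box, nearly aligned. I'll overlay the predicted outlines to measure the remaining offset.

Run:
```python
from h import *
s=r.sense(); t=s["position"]; M=R.from_euler("xyz",s["ee_rot"],degrees=True).as_matrix(); g=t+M[:,0]*G
y=M[:,1]; yaw=np.arctan2(y[1],y[0])+np.pi/2; yaw=(yaw+np.pi/2)%np.pi-np.pi/2
print("grasp pt",g.round(4),"yaw",yaw,"axis",M[:,0].round(4))
B=(.5444,.3299,.24)
im=cv2.imread("pics/scene3.png"); u,v=proj("scene",[*B[:2],.1])[0]; x0,y0=int(u)-22,int(v)-22; k=14
c=cv2.resize(im[y0:y0+42,x0:x0+50],None,fx=k,fy=k,interpolation=cv2.INTER_CUBIC)
z=g[2]-.032
for P,col in((prism(g[0],g[1],yaw,.096,.056,z+.0065,z+.056),(0,255,255)),(prism(*B,.096,.056,.0065,.056),(255,255,0))):
    q=((proj("scene",P)-[x0,y0]+.5)*k)
    for i,j in((0,1),(0,2),(1,3),(2,3),(4,5),(4,6),(5,7),(6,7),(0,4),(1,5),(2,6),(3,7)):
        cv2.line(c,tuple(int(a) for a in q[i]),tuple(int(a) for a in q[j]),col,1)
cv2.imwrite("pics/c4.png",c); print(c.shape)
```

```text
grasp pt [0.5433 0.3292 0.1323] yaw 0.24556638141013387 axis [-3.e-04 -0.e+00 -1.e+00]
(588, 700, 3)
```

View pics/c4.png

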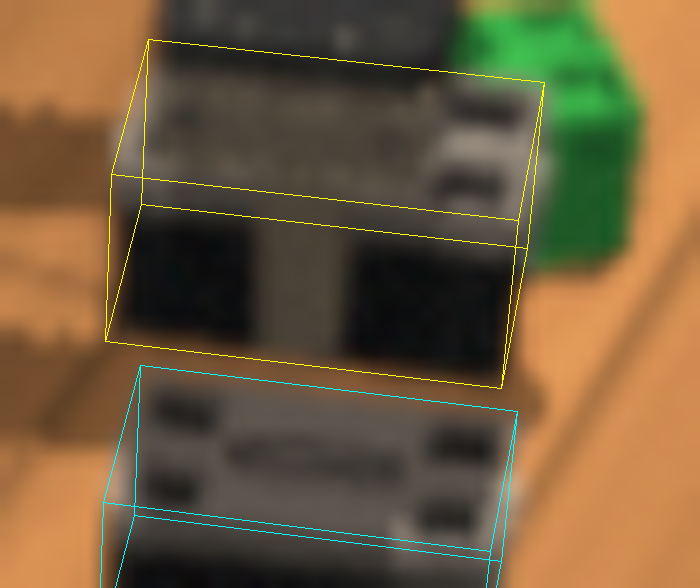

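Run:
```python
from h import *
from scipy import ndimage as nd
B=(.5444,.3299,.24); H=(.5433,.3292,.2456)
im=cv2.imread("pics/scene3.png"); u,v=proj("scene",[*B[:2],.1])[0]; x0,y0=int(u)-22,int(v)-22; k=14
g=cv2.cvtColor(cv2.resize(im[y0:y0+42,x0:x0+50],None,fx=k,fy=k,interpolation=cv2.INTER_CUBIC),cv2.COLOR_BGR2GRAY)
def P(f,z): return prism(*f,.07,.03,z,z)[:4]
def dark(c,half=30): # centroid of darkness weight around c, iterated
    for _ in range(6):
        x,y=int(c[0]),int(c[1]); w=g[y-half+4:y+half-4,x-half-8:x+half+8].astype(float)
        w=np.clip(np.percentile(w,60)-w,0,None); yy,xx=np.mgrid[y-half+4:y+half-4,x-half-8:x+half+8]
        c=np.array([(w*xx).sum(),(w*yy).sum()])/w.sum()
    return c
for nm,f,z,act in(("base",B,.056,{0:(170,487),1:(185,412),2:(445,517),3:(460,445)}),("held",H,.1003+.056,{2:(470,183),3:(485,107)})):
    q=P(f,z); 
    for i,a in act.items():
        d=dark(a); m=d/k+[x0,y0]-.5; e=m-proj("scene",q[i])[0]
        s=least_squares(lambda t:proj("scene",[*t,z])[0]-m,q[i,:2]).x-q[i,:2]
        c_,s_=np.cos(f[2]),np.sin(f[2]); print(nm,i,d.round(),e.round(2),"local shift mm",(1e3*np.array([c_*s[0]+s_*s[1],-s_*s[0]+c_*s[1]])).round(1))
```

```text
base 0 [172. 489.] [0.54 0.91] local shift mm [ 2.6 -4.5]
base 1 [184. 413.] [0.07 0.76] local shift mm [ 0.9 -4.2]
base 2 [447. 515.] [0.2  0.23] local shift mm [ 0.8 -1.1]
base 3 [462. 447.] [0.22 0.71] local shift mm [ 1.3 -3.8]
held 2 [460. 187.] [-0.63  0.35] local shift mm [-1.8 -2.3]
held 3 [473. 107.] [-0.74 -0.06] local shift mm [-2.5 -0.1]
```

```bash
cat >> h.py <<'E'
def gp():
    s=r.sense(); M=R.from_euler("xyz",s["ee_rot"],degrees=True).as_matrix(); return s["position"]+M[:,0]*G, s["contact_force"]
E
python3 - <<'E'
from h import *
T=np.array([.5454,.3284]); a=.25+np.pi/2
go(np.r_[T,.100],a,line=True,rate=.1); r.dwell(.4)
p,F0=gp(); corr=T-p[:2]; print("at",p.round(4),F0.round(1))
for z in (.0905,.0885,.087,.0855,.084,.083,.0822):
    go(np.r_[T+corr,z],a,line=True,rate=.03); r.dwell(.25)
    p,F=gp(); print(z,p.round(4),(F-F0).round(1))
    if (F-F0)[2]>15: break
im=r.get_image("scene"); cv2.imwrite("pics/c5.png",cv2.resize(im[130:195,330:390],None,fx=9,fy=9,interpolation=cv2.INTER_CUBIC)[:,:,::-1])
E
```

```text
at [0.5456 0.3285 0.1003] [-0.3  0.1 -2.4]
0.0905 [0.5453 0.3284 0.0906] [0.4 0.4 0.8]
0.0885 [0.5453 0.3284 0.0885] [0.  0.5 0.2]
0.087 [0.5453 0.3283 0.087 ] [ 0.8 -0.4  0.3]
0.0855 [0.5453 0.3283 0.0855] [-0.3  0.1  1.1]
0.084 [0.5453 0.3283 0.084 ] [ 0.7 -0.3  0.8]
0.083 [0.5452 0.3283 0.083 ] [1.3 0.  1.4]
0.0822 [0.5453 0.3284 0.0823] [1.2 0.7 0.6]
```

View pics/c5.png

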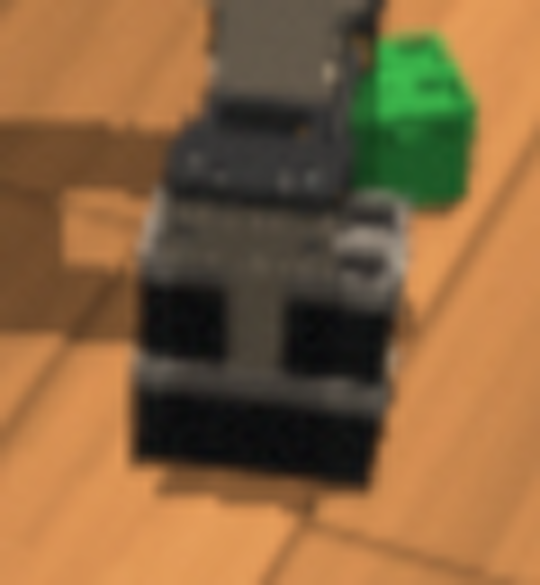

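No resistance down to 50 mm, so the feet are in the pockets. I'll feel for the bottom, release and check.

Run:
```python
from h import *
T=np.array([.5453,.3284]); a=.25+np.pi/2
go(np.r_[T,.0812],a,line=True,rate=.03); r.dwell(.3); print(*gp())
r.command_gripper(.075); r.dwell(.3); go(np.r_[T,.2],a,line=True,rate=.15)
go((.40,0.05,.30),0); r.dwell(.3)
C5=[]
top=r.get_image("top")
m=mask("box_mid","top",(239,181)); 
for z,q in((.106,"box_mid"),):
    if m is not None: print("top box",fitbox({"top":m},(.5453,.3284,.25),z0=.003,z1=.106))
for q in("apple_mid","pear_mid","goblet_mid","bell_mid","box_mid","skull","flowerpot"):
    print(q,[(round(d['conf'],2),np.round(d['pixel'],1)) for d in r.pinpoint(q,"top")][:3])
sc=r.get_image("scene"); 
for q in("box_mid","base_box","skull","flowerpot"): print(q,[(round(d['conf'],2),np.round(d['pixel'],1)) for d in r.pinpoint(q,"scene")][:3])
print("expected box_mid",proj("scene",[.5453,.3284,.078]),proj("top",[.5453,.3284,.078]))
print(r.sense()["time_s"])
z=lambda im,x,y:cv2.resize(im[y:y+60,x:x+60],(380,380),interpolation=cv2.INTER_CUBIC)
cv2.imwrite("pics/c6.png",np.hstack([z(top,210,152),z(sc,330,130)])[:,:,::-1])
cv2.imwrite("pics/c7.png",np.vstack([top[60:340,100:540],cv2.resize(sc[100:400,120:560],(440,300))])[:,:,::-1])
```

```text
[0.54539609 0.32843628 0.08216917] [-2.53269284 -1.58869226  8.4106895 ]
top box (array([0.5451075 , 0.33424355, 0.23382244]), np.float64(86.478759765625))
apple_mid []
pear_mid [(0.79, array([355.8, 159.5]))]
goblet_mid [(0.66, array([445.9, 180.2]))]
bell_mid [(0.88, array([471.1, 187.1]))]
box_mid [(0.94, array([240.9, 296.7])), (0.91, array([191.4, 193.8])), (0.7, array([238.1, 179. ]))]
skull [(0.71, array([401.4, 109.5]))]
flowerpot [(0.92, array([280. , 111.7]))]
box_mid [(0.56, array([369. , 143.8]))]
base_box [(0.85, array([357.7, 178.6])), (0.31, array([360.2, 160.1]))]
skull [(0.97, array([364.9, 325.5]))]
flowerpot [(0.76, array([409.3, 217.7]))]
expected box_mid [[359.2171928  161.48017087]] [[239.08802052 180.24499157]]
52.2417
```

View pics/c6.png

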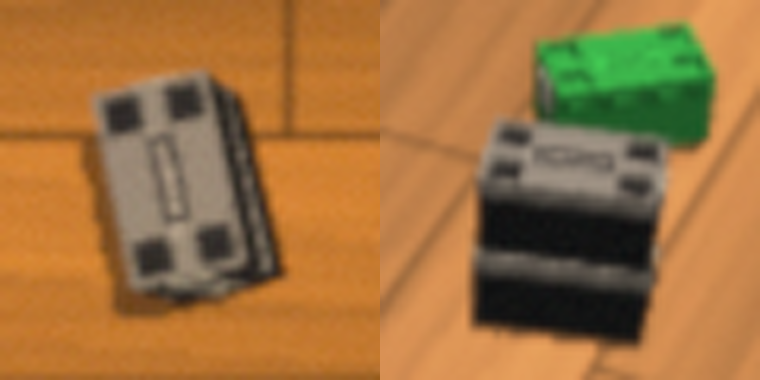

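View pics/c7.png

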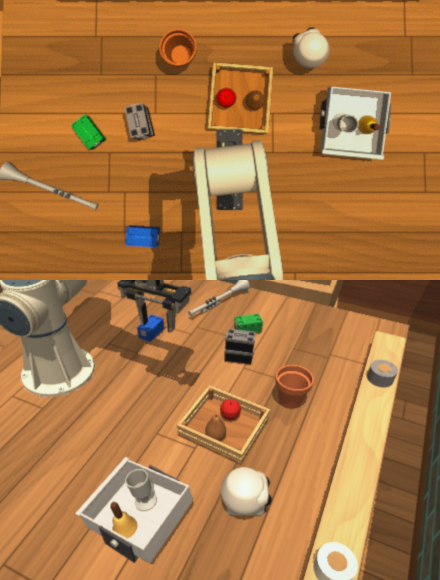

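Run:
```python
from h import *
r.sign_off(); print(r.sense()["time_s"])
```

```text
the job is handed in; nothing more can be done
the job is handed in; nothing more can be done
```

I sorted all five props and handed the job in at about 52 s on the robot's clock. The gripper is open and clear of everything.

- **Fruit:** The final pictures show the apple and pear standing upright in the crate. The network did not find the apple in the last top picture, but it is plainly visible there.
- **Metalware:** I placed the goblet and bell with the tool tilted to match the bin floor. The final pictures show both standing in the bin, leaning with the slope.
- **Box:** It met no resistance until its soles were about 50.2 mm up, then pressed back with about 8–10 N. That matches feet fully home in pockets 50 mm up, and the final pictures show the two boxes stacked squarely.
- **Skull and flowerpot:** Neither was touched. The network's points for them shifted by up to about 4 px, or roughly 10 mm, which is within its usual scatter and below the 20 mm limit.

**Disagreeing check:** One silhouette fit put the stacked box about 6 mm off in y. I had fitted the upper box's outline with a model reaching down to the bench, so I trust the force and height reading instead. I did not repeat the fit with the right height. Feet seated in the pockets allow at most about 4 mm of offset, inside the 5 mm limit.

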